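# Charge the spare battery

### The arm

A 7-joint arm with a two-finger parallel gripper is mounted at the origin on the work surface. World frame = base frame: x ahead of the robot, y to its left, z up, the work surface at z = 0. Lengths are in m, angles in rad, forces in N, time in s.
With the tool pointing down it reaches from about 0.4 to 0.85 m from the base axis. Payload 10.4 kg.
Tool frame: the origin (TCP) lies at the very end of the fingers, on their centre line; the grasp point (between the pads) lies 19 mm behind it (manip.grip_point_offset is the distance from the TCP to the grasp point, in m); z points along the fingers, y is the line along which they close (so a half turn about z gives the same grasp; the last joint's range is limited). The gripper opens to 85 mm and grips with 20 to 120 N. Pads are 22 mm wide; open, the fingers measure 114 mm over their backs; the gripper's body (76 mm by 85 mm) begins 54 mm behind the grasp point. The pads swing forward as they close: fully open they stand 13 mm farther back than shut.
Start: joints at [1.162, 0.332, -0.065, 1.46, 0.022, 1.35, -0.088], TCP at [0.235, -0.579, 0.231] pointing down, gripper open.
Joint ranges: [-2.6, 2.6], [-0.5, 2.12], [-1.47, 1.34], [0.16, 2.42], [-1.27, 4.41], [0.06, 2.06], [-2.6, 2.6]. Speed limits (rad/s): [2.22, 2.22, 2.79, 2.79, 3.14, 3.14, 3.14].

### API

Orientations are given as a unit quaternion [x, y, z, w].
In Python, from workcell import manip gives the robot as it stands. The module is installed in compiled form; this text tells all that it offers.
- The arm moves only by the tool step_arm, never from a script. Its argument "moves" is a list of rows, each a list of 7 numbers: the closure, from 0 (fully open) to 1 (shut), then the shift along the world's x, y, z in mm, then the turn, a rotation vector about the world's x, y, z in rad. In form: [[grip, tx, ty, tz, ax, ay, az], ...]. A call has 1 to 10 rows; each row is the pose to reach, as a shift and turn from the pose commanded when the call began; what a row does not reach only later rows make up. A row lasts 1/10 s, in which the tool goes at most 50 mm and 8.59 degrees, less where a joint would pass 70% of its speed; a pose out of reach is approached as far as the arm can. A call with a gripper value outside its range is refused whole. The fingers move at their own pace and stop on an object; "grip_force" is the grip in N (left out, the last holds). Time passes only in rows, so rows that repeat a pose let the fingers close. It gives the time, the measured TCP pose, the force, the opening and the grip force at its end, in the units of the state.
- manip.get_obs(): the state, without advancing time (a new reading comes with each control period).
- manip.camera(name): name is "scene" or "top" or "wrist"; returns a dict with "image" (400x640x3 uint8, blue, green, red), "K" (3x3 intrinsics, pixels), "rvec" (rotation vector, rad) and "tvec" (3), from world to camera coordinates, as OpenCV has them; the wrist camera has in their place "mount" (4x4, takes a point from camera to tool coordinates, whose origin is the TCP and whose axes are the flange's). Camera axes: x right, y down, z forward; pixel columns grow to the right and rows downward; lengths in m; the calibration is good to about 2 mm. A picture is of the moment at which its call begins: read the wrist's pose just before it. There is no depth.
- manip.hand_in(): hands the job in; it is judged then, once.
The state is a dict: "clock": time; "joint_pos": joint angles; "joint_velocities": joint speeds; "tau": joint torques, N m; "position": TCP position; "ee_rot": TCP orientation; "ft_force": force on the tool from outside, world axes, zero at the start; "torque": the same for the moment, N m; "grip_width": opening from 0.0 (shut) to 1.0 (fully open); "grasp_force": force on a finger pad.
Only numpy, scipy, OpenCV 4.12 (cv2) and the standard library are available. Lean on these libraries where they do the work, as an engineer would, in place of code of your own. Each camera call takes 0.05 s, during which the arm holds its last target. There are 200 camera calls.

### The job

Put the spare battery pack standing on the worktop fully home, plug end down, into the charger whose socket is empty. Then start the charge: press the steel button on that same charger fully down and let it spring back up. Do not press the button on the other charger, and leave the mug, the jar and the wooden spoon where they are.

Things in the scene. Friction and masses are not known exactly. Their poses are not given: they have to be found in the camera images.
- battery: Spare battery pack, upright on its plug end, 75 mm tall, 0.13 to 0.25 kg. Upper part: black block 48 (x) x 30 (y) mm, from 20 to 75 mm above the origin; below it the grey plug, 38 (x) x 22 (y) x 20 mm long. Origin at the centre of the plug's underside, z up. It may be plugged in either way round (half a turn about z).
- free: Charger: white block 120 (x) x 80 x 40 mm high, fixed; origin at the centre of its underside, z up. On its top, a round steel button 36 mm from the middle towards -x, a rectangular socket 26 mm from the middle towards +x. This one's socket is empty. The two chargers stand side by side, button ends towards the robot; either may be the left one.
- free_mouth (a point): Centre of the mouth of the empty socket, in its charger's top face (40 mm above the worktop); axes as the charger's. Socket 41 (charger x) x 25 (y) mm, 22 mm deep, 2 mm chamfer at the mouth. Fully home, the battery's shoulder rests on the charger's top, its origin 20 mm below this point.
- free_button_top (a point): Centre of the top face of the steel push button, 26 mm in diameter, on the charger with the empty socket; it is pressed straight down.
- free_button (a joint): How far that button is pressed, m: 0 up, 0.006 fully down; a spring returns it when let go, and fully down takes about 5 N.
- taken: Charger: white block 120 (x) x 80 x 40 mm high, fixed; origin at the centre of its underside, z up. On its top, a round steel button 36 mm from the middle towards -x, a rectangular socket 26 mm from the middle towards +x. This one's socket is already filled by a battery pack just like the spare one, locked in, which rises 55 mm above the charger.
- taken_button (a joint): How far the button of the filled charger is pressed, m: 0 up, 0.006 fully down. Not to be pressed.
- mug: White mug, 76 mm across, 90 mm tall, loose, off to one side; origin at the centre of its underside. Not to be disturbed.
- jar: Glass jar with a steel cap, 56 mm across, 85 mm tall, loose, off to the other side; origin at the centre of its underside. Not to be disturbed.
- spoon: Wooden spoon 240 mm long lying along its x axis, loose, beyond the chargers; origin near its middle. Not to be disturbed.
There are look-alikes about, which are no part of the job. Several things have the shape of the battery; the one meant has the colours described above.

How it is judged:
On the way, in this order (a step that is already met when the one before it is completed fails the run):
1. the battery is fully home in the empty socket (z of battery in the frame of free_mouth below -0.017 m and horizontal distance between battery and free_mouth below 0.005 m and angle between the x axis of battery and the x axis of free_mouth, either way round below 0.2 rad and angle between battery's own z axis and vertical below 0.08 rad), for 0.2 s.
2. the button of that charger is pressed fully down (at least 5 of its 6 mm) (value of joint free_button above 0.005 m), for 0.05 s.
At the end, for the whole second after the job is handed in: The spare battery stands at rest fully home in the socket that was empty (its origin at least 17 mm below the mouth, within 5 mm of its centre, square to it within 0.2 rad either way round, upright within 0.08 rad), and that charger's button has been pressed and is up again (within 1.5 mm) (all of step 1 and value of joint free_button below 0.0015 m and linear speed of battery below 0.02 m/s); the robot touches nothing.
It fails at once if the button of the other charger is pressed (over 3 mm) (value of joint taken_button above 0.003 m).
It fails at once if the mug, jar or spoon is moved by more than 30 mm (distance of any of mug, jar, spoon from where it was at the start of the episode above 0.03 m).
It also fails if it takes over 48 s, if anything falls off the work surface, if the arm or the gripper's body presses on something with over 40 N, if the wrist force passes 120 N, or if a joint passes its speed limit or range.

## Working session

There is one attempt and no reset: what is moved stays moved. The work goes in short steps, Python scripts to look and compute and a tool call to move; the robot and the scene stay as the last step left them, time stands still between calls to the robot, and variables do not carry over. Pictures are saved under pics/ and viewed, at most 10 in all, crops included, and the job is handed in when it is done.

Besides the shell and the picture viewer there is one more tool, called in YAML: its name, and indented under it one key for each argument. step_arm: Moves the arm, as the interface text tells. Its arguments: {"type":"object","properties":{"moves":{"type":"array","items":{"type":"array","items":{"type":"number"}}},"grip_force":{"type":"number"}},"required":["moves"]}

```bash
mkdir -p pics; cat > h.py <<'E'
import numpy as np, cv2
from scipy.spatial.transform import Rotation as R
from workcell import manip
def snap(name,fn=None):
    o=manip.get_obs(); c=manip.camera(name)
    if 'mount' in c:
        T=np.eye(4);T[:3,:3]=R.from_quat(o['ee_rot']).as_matrix();T[:3,3]=o['position']
        C=T@np.array(c['mount'])
    else:
        r=R.from_rotvec(np.ravel(c['rvec'])).as_matrix();C=np.eye(4);C[:3,:3]=r.T;C[:3,3]=-r.T@np.ravel(c['tvec'])
    if fn: cv2.imwrite(fn,c['image'])
    return c['image'],np.array(c['K']),C
def ray(uv,K,C,z):
    uv=np.atleast_2d(uv).astype(float)
    d=np.c_[uv,np.ones(len(uv))]@np.linalg.inv(K).T@C[:3,:3].T
    return C[:3,3]+d*((z-C[2,3])/d[:,2])[:,None]
def proj(p,K,C):
    q=(np.atleast_2d(p)-C[:3,3])@C[:3,:3]@K.T
    return q[:,:2]/q[:,2:]
E
python3 - <<'E'
from h import *
a,K,C=snap('top','pics/top.png');print(K,C)
b,K,C=snap('scene','pics/scene.png');print(C)
o=manip.get_obs();print(o['position'],o['ee_rot'],o['clock'],manip.grip_point_offset)
E
```

```text
[[366.13114541   0.         316.43543029]
 [  0.         366.13114541 200.09400726]
 [  0.           0.           1.        ]] [[-2.88075507e-02 -9.79548987e-01  1.99132890e-01  3.87473500e-01]
 [-9.99584516e-01  2.84212317e-02 -4.79876989e-03  1.37557610e-02]
 [-9.58971818e-04 -1.99188394e-01 -9.79960746e-01  1.00996295e+00]
 [ 0.00000000e+00  0.00000000e+00  0.00000000e+00  1.00000000e+00]]
[[ 0.42960658  0.60558154 -0.66985759  1.37608004]
 [ 0.90299214 -0.29350615  0.3137823  -0.39886936]
 [-0.00658655 -0.73967908 -0.67292754  0.91046093]
 [ 0.          0.          0.          1.        ]]
[ 0.23505519 -0.57873917  0.23059446] [ 9.81453345e-01  1.91700062e-01 -1.44596119e-04 -6.30003414e-04] 0.1 0.0187
```

View pics/top.png

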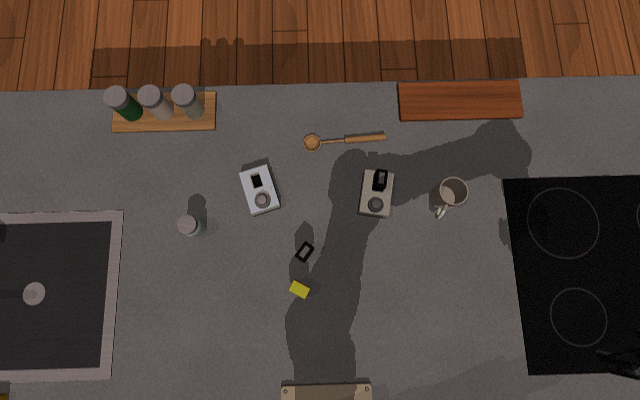

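View pics/scene.png

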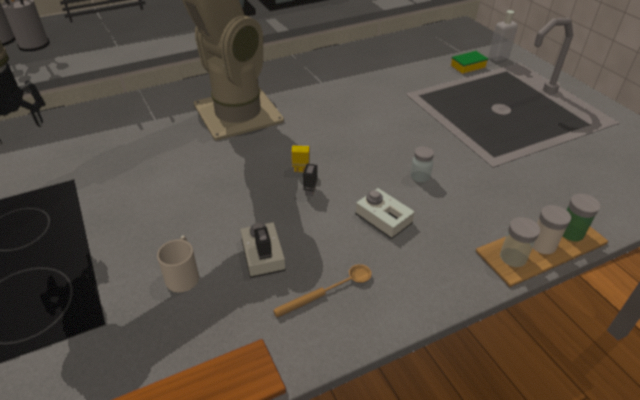

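Top view: the left charger (260,190) has an empty socket (257,181) and its button at (263,200). The right charger (377,193) is filled. Battery look-alikes are the black one at (305,252), the yellow one at (300,289), and the one locked in at (380,180). The free-standing black one fits the description, so I'll confirm it in an enlarged crop.

```bash
python3 - <<'E'
import cv2,numpy as np
a=cv2.imread('pics/top.png');b=cv2.imread('pics/scene.png')
f=lambda i,x,y,w,h,s:cv2.convertScaleAbs(cv2.resize(i[y:y+h,x:x+w],None,fx=s,fy=s,interpolation=cv2.INTER_NEAREST),alpha=1.6)
top=f(a,230,155,100,150,4)
sc=f(b,280,135,100,75,4)
sc=np.vstack([sc,f(b,340,175,100,75,4)])
cv2.imwrite('pics/crop.png',np.hstack([top,sc]))
E
```

```text
(no output)
```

View pics/crop.png

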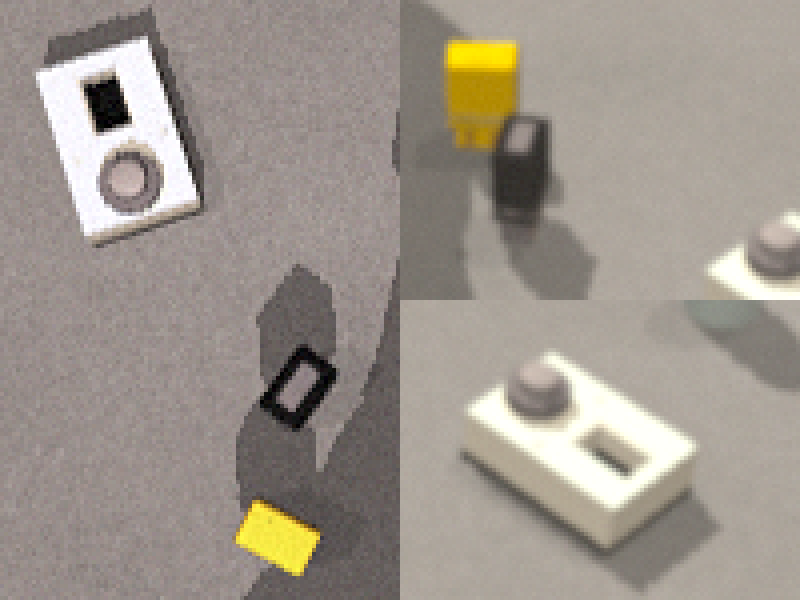

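The crop shows the one at top (305,252) is black with a grey top label and grey plug, so it is the spare; the all-yellow one is the decoy. Next I'll measure the battery top and the charger's top face.

```bash
python3 - <<'E'
from h import *
a,K,C=snap('top')
def rect(mask,z,name):
    cs,_=cv2.findContours(mask.astype(np.uint8),cv2.RETR_EXTERNAL,cv2.CHAIN_APPROX_NONE)
    c=max(cs,key=cv2.contourArea)[:,0]
    p=ray(c,K,C,z)[:,:2]
    (ctr,sz,ang)=cv2.minAreaRect((p*1000).astype(np.float32))
    print(name,c.mean(0),np.round(ctr,1),np.round(sz,1),round(ang,1))
def win(m,x0,y0,x1,y1):
    o=np.zeros_like(m);o[y0:y1,x0:x1]=m[y0:y1,x0:x1];return o
v=a.max(2).astype(int)
print('vals',a[252,305],a[248,298],a[240,305],a[190,250])
rect(win(v<45,290,238,320,266),.075,'battery')
white=win(v>135,230,155,285,222);rect(white,.04,'charger')
rect(win(v<60,248,170,265,190),.04,'socket')
rect(win(a[...,2].astype(int)-a[...,0]>80,280,275,320,305),.075,'yellow')
g=win((v<125)&(v>60),250,190,275,211)
for t in (.075,):pass
cv2.imwrite('pics/m.png',white*255)
E
```

```text
vals [84 82 91] [61 66 69] [54 51 57] [156 152 153]
battery [304.06122449 251.89795918] [445.1  43.8] [32.1 48.8] 53.0
charger [258.40601504 188.82706767] [621.2 165.7] [119.5  78.6] 17.1
socket [256.13888889 180.55555556] [644.3 171.8] [33.3 23.2] 17.8
yellow [298.92 289.06] [353.6  59.6] [45.5 29. ] 61.3[ WARN:0@0.922] global loadsave.cpp:1063 imwrite_ Unsupported depth image for selected encoder is fallbacked to CV_8U.
```

step_arm:
  moves:
    - [0,210,622,0,0,0,2.11]
    - [0,210,622,0,0,0,2.11]
    - [0,210,622,0,0,0,2.11]
    - [0,210,622,0,0,0,2.11]
    - [0,210,622,0,0,0,2.11]
    - [0,210,622,0,0,0,2.11]
    - [0,210,622,0,0,0,2.11]
    - [0,210,622,0,0,0,2.11]
    - [0,210,622,0,0,0,2.11]
    - [0,210,622,0,0,0,2.11]

```text
clock: 1.15
position: [0.3952, -0.1034, 0.2314]
ee_rot: [0.585, 0.811, -0.0, 0.0]
ft_force: [1.7, -0.1, -0.4]
grip_width: 0.997
grasp_force: 0.0
```

```bash
python3 - <<'E'
from h import *
o=manip.get_obs();print(o['position'],R.from_quat(o['ee_rot']).as_matrix()[:,1],o['clock'],o['joint_pos'])
t=R.from_rotvec([0,0,0]);
r0=R.from_quat([.981453,.1917,-1.446e-4,-6.3e-4]);g=R.from_rotvec([0,0,2.11])*r0
print('remain',(g*R.from_quat(o['ee_rot']).inv()).as_rotvec(),np.array([445.1,43.8,230])-1000*np.array(o['position']))
E
```

```text
[ 0.39521461 -0.10341327  0.23139737] [9.48949697e-01 3.15427419e-01 1.24449286e-04] 1.15 [ 0.75880039 -0.13948587 -0.5548707   1.95807419 -0.07546397  1.30255073
  0.54919968]
remain [-2.85631837e-04  1.56575246e-03  6.04084270e-01] [ 49.8853881  147.21327013  -1.39737139]
```

step_arm:
  moves:
    - [0,50,140,-20,0,0,0.6]
    - [0,50,140,-40,0,0,0.6]
    - [0,50,140,-40,0,0,0.6]
    - [0,50,140,-40,0,0,0.6]
    - [0,50,140,-40,0,0,0.6]
    - [0,50,140,-40,0,0,0.6]
    - [0,50,140,-40,0,0,0.6]

```text
clock: 1.85
position: [0.4452, 0.0334, 0.1916]
ee_rot: [0.325, 0.946, -0.0, 0.0]
ft_force: [0.0, -0.1, 0.4]
grip_width: 1.0
grasp_force: 0.0
```

```bash
python3 - <<'E'
from h import *
o=manip.get_obs();m=R.from_quat(o['ee_rot']).as_matrix();print(o['position'],np.degrees(np.arctan2(m[1,1],m[0,1])),m[2,2])
a,K,C=snap('wrist','pics/w1.png');print(C.round(3), proj([[.445,.044,.075],[.646,.173,.04],[.3536,.0596,.075]],K,C).round())
E
```

```text
[0.44515925 0.0333706  0.19159669] 52.10266240863759 -0.9999998129591015
[[ 0.614  0.753  0.237  0.385]
 [ 0.789 -0.586 -0.184  0.08 ]
 [ 0.001  0.3   -0.954  0.334]
 [ 0.     0.     0.     1.   ]] [[330. 181.]
 [574. 255.]
 [268.  66.]]
```

View pics/w1.png

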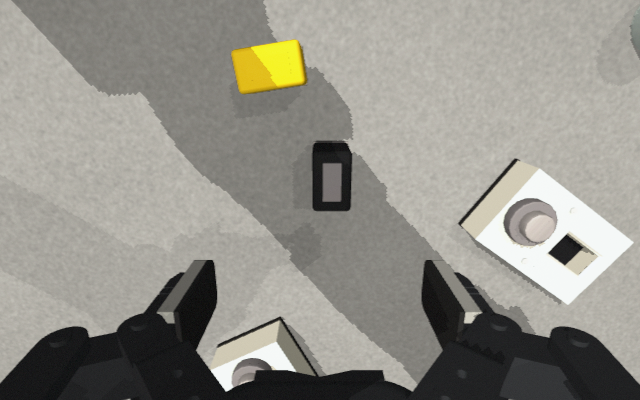

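The wrist view shows the spare at (331,180), the whole free charger at about (547,230) and yellow at (268,66). I'll refine both poses from here.

```bash
python3 - <<'E'
from h import *
a,K,C=snap('wrist');v=a.max(2).astype(int)
def rect(mask,z,name,win):
    x0,y0,x1,y1=win;o=np.zeros(mask.shape,np.uint8);o[y0:y1,x0:x1]=mask[y0:y1,x0:x1]
    cs,_=cv2.findContours(o,cv2.RETR_EXTERNAL,cv2.CHAIN_APPROX_NONE)
    c=max(cs,key=cv2.contourArea)[:,0];p=ray(c,K,C,z)[:,:2]
    ctr,sz,ang=cv2.minAreaRect((p*1000).astype(np.float32))
    print(name,c.min(0),c.max(0),np.round(ctr,1),np.round(sz,1),round(ang,1))
print(v[136:156,331],v[160,306:358],v[170,306:358],v[204:216,331])
rect(v<45,.075,'batt',(300,135,365,220))
rect((v>55)&(v<140),.075,'label',(319,160,345,206))
rect(v>235,.04,'charger',(450,150,640,310))
rect(v<215,.04,'socket',(545,228,605,280))
print(np.unique(v[200:290,560:620]//10,return_counts=True))
print(v[215,480:560:4])
E
```

```text
[130 130 135 136 102  48  47  19  19  18  20  20  15  20  17  16  22  30
  30  30] [117 115 114 116 120 103  60  23  25  23  30  31  31  29  29  31  29  31
  27  32  31  29  31  30  32  28  26  30  32  30  30  29  28  31  30  34
  37  38  34  36  34  41  33  30  24  42 114 136 134 134 132 131] [119 117 113 113 115 100  57  23  26  29  29  30  28  28  30  29  71 111
 122 121 122 121 122 120 120 122 122 120 121 121 122 122 122 120 122  79
  32  31  31  33  28  29  26  23  21  84 124 135 134 135 132 128] [ 28  27  27  29  29  23  38 100 129 128 128 129]
batt [313 143] [351 210] [443.5  46.7] [28.3 52. ] 52.1
label [322 163] [341 201] [446.4  44.3] [14.5 29.8] 52.3
charger [476 169] [632 303] [621.7 165.5] [119.4  79.7] 17.1
socket [547 233] [596 274] [644.7 172.5] [41. 25.] 16.8
(array([ 1,  2,  3,  4,  5,  6,  7,  8,  9, 10, 11, 12, 13, 14, 15, 16, 17,
       18, 19, 20, 21, 22, 23, 24, 25]), array([   2,   77,  296,    4,    8,    4,    4,   15,    6,    5,    6,
         10,   45,   12,    9,   11,  677,  558,   36,  375,   46,   69,
        113, 2961,   51]))
[209 210 208 210 228 249 198 104 123 168 166 144 140 148 163 207 196 147
 165 216]
```

step_arm:
  moves:
    - [0,1,11,-30,0,0,0]
    - [0,1,11,-75,0,0,0]
    - [0,1,11,-115,0,0,0]
    - [0,1,11,-140,0,0,0]
    - [0,1,11,-155,0,0,0]
    - [0,1,11,-155,0,0,0]
    - [0,1,11,-155,0,0,0]

```text
clock: 2.65
position: [0.4465, 0.0453, 0.0369]
ee_rot: [0.323, 0.946, 0.0, 0.0]
ft_force: [0.1, 0.6, 0.8]
grip_width: 0.999
grasp_force: 0.0
```

step_arm:
  grip_force: 40
  moves:
    - [1,0,0,0,0,0,0]
    - [1,0,0,0,0,0,0]
    - [1,0,0,0,0,0,0]
    - [1,0,0,0,0,0,0]
    - [1,0,0,0,0,0,0]
    - [1,0,0,0,0,0,0]
    - [1,0,0,0,0,0,0]
    - [1,0,0,0,0,0,0]
    - [1,0,0,0,0,0,0]
    - [1,0,0,0,0,0,0]

```text
clock: 3.65
position: [0.4465, 0.0456, 0.0368]
ee_rot: [0.322, 0.947, -0.0, 0.0]
ft_force: [-1.9, -1.3, 5.7]
grip_width: 0.351
grasp_force: 42.7
```

step_arm:
  moves:
    - [1,0,0,35,0,0,0]
    - [1,0,0,80,0,0,0]
    - [1,35,20,80,0,0,0.15]
    - [1,70,45,80,0,0,0.3]
    - [1,105,67,80,0,0,0.45]
    - [1,140,90,80,0,0,0.6]
    - [1,175,110,80,0,0,0.75]
    - [1,199,127,80,0,0,0.9]
    - [1,199,127,80,0,0,0.953]
    - [1,199,127,80,0,0,0.953]

```text
clock: 4.65
position: [0.6449, 0.1734, 0.1152]
ee_rot: [-0.149, 0.989, 0.001, -0.001]
ft_force: [-0.8, 0.5, -1.9]
grip_width: 0.346
grasp_force: 41.9
```

```bash
python3 - <<'E'
from h import *
o=manip.get_obs();m=R.from_quat(o['ee_rot']).as_matrix();print(o['position'],np.degrees(np.arctan2(m[1,1],m[0,1])),m[2,2],o['ft_force'],o['grip_width'])
a,K,C=snap('wrist','pics/w2.png');b,K2,C2=snap('scene')
c=cv2.resize(b[100:260,290:450],None,fx=2.5,fy=2.5)
p=cv2.resize(a,None,fx=.625,fy=.625);h=np.zeros((400,400,3),np.uint8);h[:250]=p
cv2.imwrite('pics/j.png',np.hstack([h,c]))
E
```

```text
[0.64489195 0.1733565  0.11516817] 107.10863753262107 -0.9999976237411596 [-0.81931461  0.48722998 -1.90793184] 0.3462310328279757
```

View pics/j.png

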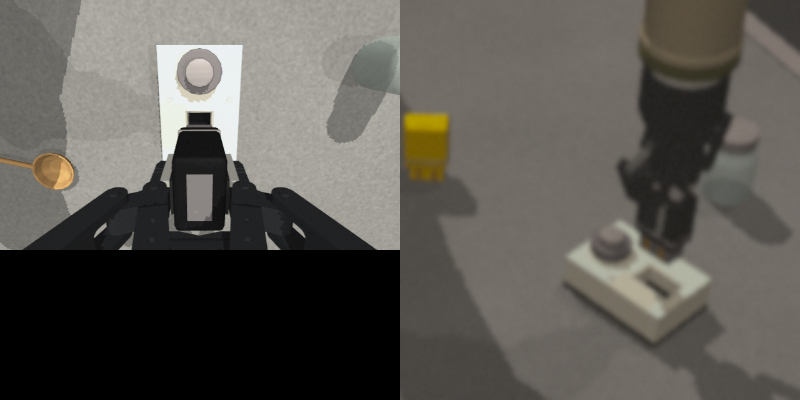

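Wrist: the held pack's grey label is at about (320,316) full scale, the socket's near edge shows at (320,180), and it is lined up with the charger. I'll measure the pack in the hand.

```bash
python3 - <<'E'
from h import *
o=manip.get_obs();P=np.array(o['position'])*1000
a,K,C=snap('wrist');v=a.max(2).astype(int)
def rect(mask,z,name,win):
    x0,y0,x1,y1=win;q=np.zeros(mask.shape,np.uint8);q[y0:y1,x0:x1]=mask[y0:y1,x0:x1]
    cs,_=cv2.findContours(q,cv2.RETR_EXTERNAL,cv2.CHAIN_APPROX_NONE)
    c=max(cs,key=cv2.contourArea)[:,0];p=ray(c,K,C,z)[:,:2]
    ctr,sz,ang=cv2.minAreaRect((p*1000).astype(np.float32))
    print(name,c.min(0),c.max(0),np.round(ctr,1),np.round(sz,1),round(ang,1));return c
rect(v>60,.1534,'label',(290,270,348,356))
print(v[250:275,320],v[350:372:1,320],v[290,270:370:3])
print('sock',v[170:212,320],v[190,285:360])
i=np.argwhere
print(P, ray([[320,270],[320,178]],K,C,.04)[:,:2])
print(v[110:180,255][::4], v[150,235:275],v[150,365:395])
E
```

```text
label [298 279] [340 353] [645.4 171.7] [30.1 14.4] 16.9
[24 25 27 32 37 36 38 37 36 36 36 34 33 32 35 30 29 30 30 28 32 31 30 31
 30] [139 139 140 142  30  30  31  30  28  31  31  21  20  22  23  24  23  22
  34  91 118 117] [148  44  16  25  28  30  27  31  29  30 139 142 138 139 140 140 140 139
 142 141 140 140 141 139  31  27  26  27  32  27  22  39  45 190]
sock [241 241 241 241 241 241 241 240 219 206 143  27  24  22  25  24  27  26
  25  25  23  27  26  20  24  26  25  32  32  58 101 103 102  79  21  21
  34  99 139 164  23  22] [242 241 240 241 241 241 241 241 241 240 241 240 240 227 214 204 164 135
  86  27  28  24  23  21  22  24  21  25  25  23  27  24  22  28  21  23
  25  24  28  26  28  23  20  21  19  22  22  21  23  22  24  25  52 106
 144 209 225 221 233 241 241 241 241 241 241 241 241 241 241 241 241 241
 240 241 241]
[644.73003585 172.22447716 115.84663834] [[0.68799219 0.18544244]
 [0.62534262 0.16632533]]
[240 241 235 227 223 219 190 160 158 141 106 133 126 153 124  99 163 131] [162 156 158 165 171 173 174 172 169 163 156 154 156 155 157 159 158 155
 152 125 106 216 240 241 241 241 241 241 241 241 241 241 240 241 241 241
 241 241 241 240] [241 241 242 241 242 242 242 242 241 242 241 241 241 242 242 242 242 241
 242 233 189 160 162 164 168 166 170 170 171 171]
```

step_arm:
  moves:
    - [1,1,1,-15,0,0,0]
    - [1,1,1,-15,0,0,0]
    - [1,1,1,-15,0,0,0]
    - [1,1,1,-15,0,0,0]

```text
clock: 5.2
position: [0.6461, 0.1736, 0.1015]
ee_rot: [-0.148, 0.989, 0.0, 0.0]
ft_force: [0.2, 0.6, -1.3]
grip_width: 0.348
grasp_force: 41.8
```

step_arm:
  moves:
    - [1,0,0,-15,0,0,0]
    - [1,0,0,-22,0,0,0]
    - [1,0,0,-26,0,0,0]
    - [1,0,0,-30,0,0,0]
    - [1,0,0,-33,0,0,0]
    - [1,0,0,-33,0,0,0]

```text
clock: 5.8
position: [0.646, 0.1736, 0.068]
ee_rot: [-0.148, 0.989, 0.0, -0.0]
ft_force: [-0.2, -0.0, -1.2]
grip_width: 0.345
grasp_force: 41.8
```

It has gone in 9 mm without any contact force, so I'll continue.

step_arm:
  moves:
    - [1,0,0,-4,0,0,0]
    - [1,0,0,-8,0,0,0]
    - [1,0,0,-10,0,0,0]
    - [1,0,0,-12,0,0,0]
    - [1,0,0,-12,0,0,0]
    - [1,0,0,-12,0,0,0]

```text
clock: 6.4
position: [0.6462, 0.1736, 0.0569]
ee_rot: [-0.148, 0.989, -0.0, 0.0]
ft_force: [-3.5, -1.9, 5.8]
grip_width: 0.349
grasp_force: 42.6
```

Seated at the expected height with 6 N of upward contact. Next: release and rise.

step_arm:
  moves:
    - [0.3,0,0,1,0,0,0]
    - [0,0,0,1,0,0,0]
    - [0,0,0,1,0,0,0]
    - [0,0,0,1,0,0,0]
    - [0,0,0,1,0,0,0]
    - [0,0,0,40,0,0,0]
    - [0,0,0,80,0,0,0]
    - [0,0,0,120,0,0,0]
    - [0,-50,-15,120,0,0,0]
    - [0,-100,-30,120,0,0,0]

```text
clock: 7.4
position: [0.5503, 0.1458, 0.1774]
ee_rot: [-0.148, 0.989, 0.001, 0.001]
ft_force: [0.4, -0.4, 1.3]
grip_width: 0.997
grasp_force: 0.0
```

step_arm:
  moves:
    - [1,-20,-10,0,0,0,0]
    - [1,-20,-10,0,0,0,0]
    - [1,-20,-10,0,0,0,0]
    - [1,-20,-10,0,0,0,0]

```text
clock: 7.8
position: [0.5312, 0.1352, 0.1765]
ee_rot: [-0.148, 0.989, 0.0, 0.0]
ft_force: [-0.0, 0.3, 0.4]
grip_width: 0.331
grasp_force: 0.0
```

```bash
python3 - <<'E'
from h import *
o=manip.get_obs();P=np.array(o['position'])*1000;m=R.from_quat(o['ee_rot']).as_matrix();print(P,m[:,1],o['grip_width'])
a,K,C=snap('wrist','pics/w3.png')
print(proj([[.6465,.173,.075],[.5868,.155,.045]],K,C))
b,K2,C2=snap('top');s,_,_=snap('scene')
h=np.hstack([cv2.resize(b[150:230,220:300],(400,400)),cv2.resize(s[150:250,330:430],(400,400))])
cv2.imwrite('pics/ts.png',h)
E
```

```text
[531.18686026 135.24246333 176.51177984] [-2.92688696e-01  9.56207551e-01  6.67715156e-04] 0.330616718166458
[[322.4913805  336.55771253]
 [322.66827391 251.60881399]]
```

View pics/w3.png

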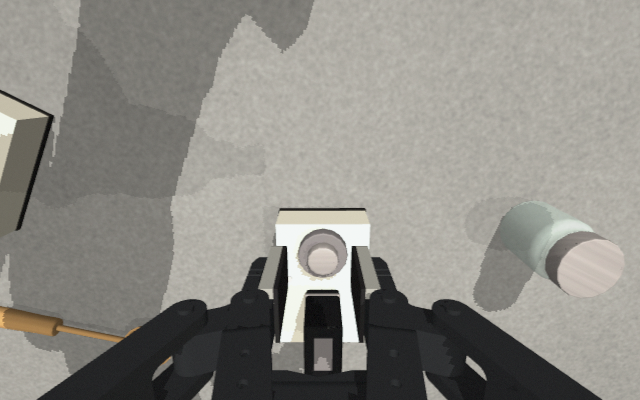

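View pics/ts.png

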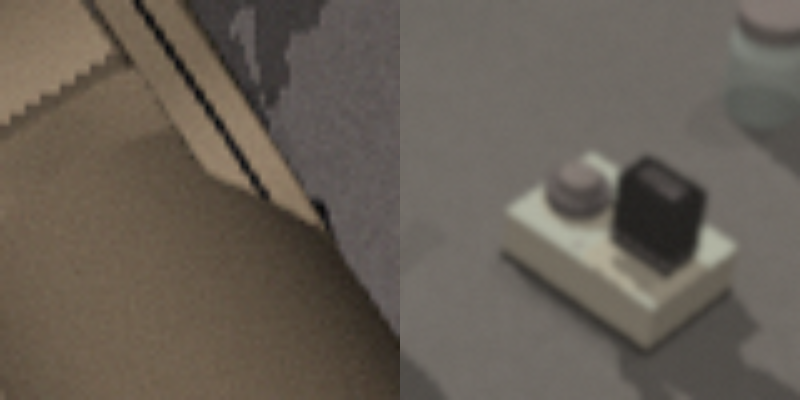

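Seen in the scene view, the pack sits flush in the charger. In the wrist view the button cap is at (322,262). Next I'll measure its height and position.

```bash
python3 - <<'E'
from h import *
o=manip.get_obs();a,K,C=snap('wrist');v=a.max(2).astype(int);P=np.array(o['position'])*1000;print(P,o['grip_width'])
g=cv2.cvtColor(a,cv2.COLOR_BGR2GRAY)
print(v[225:285,322])
print(v[262,298:348])
cap=np.zeros(g.shape,np.uint8);w=((v>175)&(v<232));cap[235:282,300:346]=w[235:282,300:346]
cs,_=cv2.findContours(cap,cv2.RETR_EXTERNAL,cv2.CHAIN_APPROX_NONE);c=max(cs,key=cv2.contourArea)[:,0]
(ct,r)=cv2.minEnclosingCircle(c);print(ct,r)
for z in (.044,.048,.052,.056,.06,.065,.07): print(z,ray(ct,K,C,z)[0,:2].round(4), 'diam',round(2*r*(C[2,3]-z)/K[0,0]*1000,1))
E
```

```text
[530.85312582 135.53768282 176.19086548] 0.056734314769359674
[246 246 246 243 141 105 109 113 129 169 171 161 163 161 160 162 160 148
 137 136 141 148 158 176 228 224 220 218 216 212 211 210 207 207 207 208
 206 205 203 201 204 202 199 195 193 193 195 196 197 184 155 115 126 188
 238 238 239 246 246 245]
[148 147 147 147 147 149 149 148 148 148 146  94  32  33  28  59 172 206
 206 206 206 205 206 205 205 206 140  46  32  33  33 118 148 147 149 147
 147 147 146 149 147 149 148 146  97  38  38  37  39  42]
(321.0, 261.0) 13.153046607971191
0.044 [0.5956 0.1567] diam 20.4
0.048 [0.5936 0.1561] diam 20.1
0.052 [0.5916 0.1554] diam 19.8
0.056 [0.5896 0.1548] diam 19.5
0.06 [0.5876 0.1541] diam 19.2
0.065 [0.5851 0.1533] diam 18.8
0.07 [0.5826 0.1525] diam 18.5
```

step_arm:
  moves:
    - [1,30,10,-20,0,0,0]
    - [1,56,19,-60,0,0,0]
    - [1,56,19,-90,0,0,0]
    - [1,56,19,-105,0,0,0]
    - [1,56,19,-105,0,0,0]
    - [1,56,19,-105,0,0,0]

```text
clock: 8.6
position: [0.5867, 0.1543, 0.0726]
ee_rot: [-0.148, 0.989, 0.0, 0.001]
ft_force: [-0.1, 0.0, 1.2]
grip_width: 0.001
grasp_force: 0.0
```

step_arm:
  moves:
    - [1,0,0,-2,0,0,0]
    - [1,0,0,-4,0,0,0]
    - [1,0,0,-6,0,0,0]
    - [1,0,0,-8,0,0,0]
    - [1,0,0,-9,0,0,0]
    - [1,0,0,-9,0,0,0]

```text
clock: 9.2
position: [0.5863, 0.1538, 0.0623]
ee_rot: [-0.148, 0.989, -0.0, -0.0]
ft_force: [0.2, -0.1, -0.3]
grip_width: 0.001
grasp_force: 0.0
```

step_arm:
  moves:
    - [1,0,0,-1,0,0,0]
    - [1,0,0,-2,0,0,0]
    - [1,0,0,-3,0,0,0]
    - [1,0,0,-4,0,0,0]
    - [1,0,0,-4,0,0,0]

```text
clock: 9.7
position: [0.5864, 0.1539, 0.0583]
ee_rot: [-0.148, 0.989, 0.0, 0.0]
ft_force: [-1.7, -0.8, 3.1]
grip_width: -0.001
grasp_force: 1.8
```

step_arm:
  moves:
    - [1,0,0,-1,0,0,0]
    - [1,0,0,-2,0,0,0]
    - [1,0,0,-3,0,0,0]
    - [1,0,0,-3,0,0,0]

```text
clock: 10.1
position: [0.5865, 0.1539, 0.0561]
ee_rot: [-0.148, 0.989, -0.0, 0.0]
ft_force: [-4.1, -1.8, 12.1]
grip_width: 0.002
grasp_force: 5.8
```

step_arm:
  moves:
    - [1,0,0,-1,0,0,0]
    - [1,0,0,-1.5,0,0,0]
    - [1,0,0,-1.5,0,0,0]
    - [1,0,0,-1.5,0,0,0]

```text
clock: 10.5
position: [0.5866, 0.154, 0.0558]
ee_rot: [-0.148, 0.989, -0.001, 0.0]
ft_force: [-9.4, -5.7, 24.9]
grip_width: -0.005
grasp_force: 12.2
```

The button has bottomed out: force is rising steeply with no further travel. Next I'll back off.

step_arm:
  moves:
    - [1,0,0,10,0,0,0]
    - [1,0,0,40,0,0,0]
    - [1,0,0,80,0,0,0]
    - [1,-40,-10,120,0,0,0]
    - [1,-80,-20,120,0,0,0]
    - [1,-100,-25,120,0,0,0]
    - [1,-100,-25,120,0,0,0]
    - [1,-100,-25,120,0,0,0]

```text
clock: 11.3
position: [0.4867, 0.1284, 0.174]
ee_rot: [-0.148, 0.989, -0.0, 0.0]
ft_force: [0.9, 0.1, 0.9]
grip_width: -0.005
grasp_force: 0.0
```

```bash
python3 - <<'E'
from h import *
s,_,_=snap('scene');w,K,C=snap('wrist')
h=np.hstack([cv2.resize(s[150:250,330:430],(400,400)),cv2.resize(w[150:400,195:445],(400,400))])
cv2.imwrite('pics/end.png',h);print(manip.get_obs()['ft_force'])
E
```

```text
[ 0.47869279 -0.08147526 -0.5767246 ]
```

View pics/end.png

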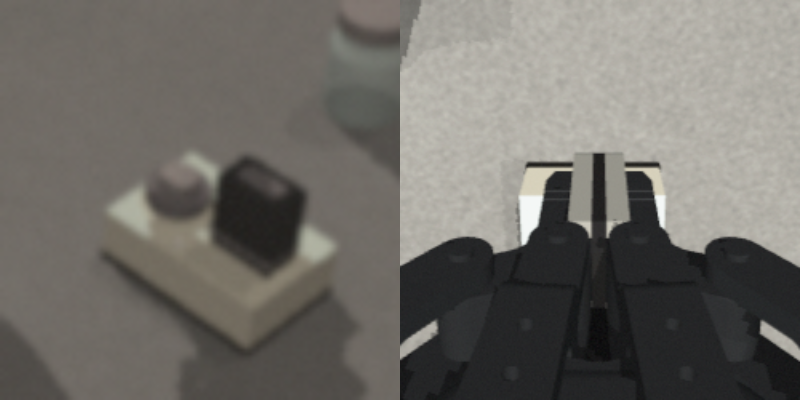

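The pack is seated in the scene view, the button is up again and the gripper is clear of everything.

```bash
python3 -c "
from workcell import manip
print(manip.hand_in())"
```

```text
the job is handed in; nothing more can be done
None
```

The spare battery is fully home in the empty charger, its button was pressed to the stop and sprang back, and the job is handed in at about 11.5 s of 48 s; the hand-in call returned no verdict.

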